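# Fit the blue divider in the snack box

### The job

Fit the blue divider panel into the wooden snack box so that it parts the biscuits from the sweets: lift it out of its stand, slide it upright down between the dark guides of the box until it rests on the box floor, and let go. Leave the pink panel in its stand.

Things in the scene. Friction and masses are not known exactly. Their poses are not given: they have to be found in the camera images.
- blue_mid (a point): Centre, half-way up, of the loose blue divider (115 mm tall, 100 g). Board 8 mm thick (own x), 120 wide (own y), 85 tall; on its top edge a light wood handle 14 mm thick (x), 44 wide (y), 30 tall, its centre 42.5 mm above this point. Own z up; faces alike. Starts upright, loose in the 12 mm slot of a fixed wooden stand (64 x 130, 34 mm high), lower edge 8 mm above the table (lift 30 mm to clear).
- pink_mid (a point): Centre of the pink divider, the same in shape and size as the blue one, upright in a stand of its own; to be left alone. The two stands lie to the left and right of the box, and either panel may be on either side.
- guide (a point): Floor centre between the two dark guides of the fixed wooden box (220 along own x, 158 along y, rim 78 mm above table, floor 8; box centre 20 mm to own -x). z up; y runs guide to guide, so the seated panel spans y, faces to x. Channels 15 mm wide (x) up to 44 mm above the floor, flaring to 30 at 68; bottoms 138 mm apart (y), each 20 deep. Low biscuits and sweets lie clear of them.
Mind the look-alikes: they are no part of the job. What is meant by the part that bears blue_mid is not green, orange or turquoise, and is the smaller of those in its own colour.

How it is judged:
By the outcome, as a careful person would: the job done as asked, in the order asked, and still so for the second after the job is handed in, with the robot touching nothing.
It also fails if it takes over 45 s, if anything falls off the work surface, if the arm or the gripper's body presses on something with over 40 N, if the wrist force passes 120 N, or if a joint passes its speed limit or range.

### The arm

A 6-joint arm with a two-finger parallel gripper is mounted at the origin on the work surface. World frame = base frame: x ahead of the robot, y to its left, z up, the work surface at z = 0. Lengths are in m, angles in rad, forces in N, time in s.
With the tool pointing down it reaches from about 0.325 to 1 m from the base axis. Payload 5.1 kg.
Tool frame: the origin (TCP) lies midway between the tips of the shut fingers; the grasp point (between the pads) lies 19 mm behind it; z points along the fingers, y is the line along which they close (so a half turn about z gives the same grasp; the last joint's range is limited). The gripper opens to 85 mm and grips with 20 to 120 N. Pads are 22 mm wide; open, the fingers measure 114 mm over their backs; the gripper's body (76 mm by 85 mm) begins 54 mm behind the grasp point. The pads swing forward as they close: fully open they stand 13 mm farther back than shut.
Start: joints at [1.245, 0.124, 1.65, -0, 1.367, -0.083], TCP at [0.156, 0.631, 0.231] pointing down, gripper open.
Joint ranges: [-2.61, 2.61], [-1.02, 2.33], [0.03, 2.71], [-1.35, 4.49], [0.32, 2.68], [-2.91, 2.91]. Speed limits (rad/s): [2.57, 2.57, 3.14, 3.14, 3.14, 3.14].

### API

Orientations are given as a rotation vector (axis times angle).
In Python, from plant import robot gives the robot as it stands.
- The arm moves only by the tool step_arm, never from a script. Its argument "plan" is a list of rows, each a list of 7 numbers: the shift along the world's x, y, z in m, then the turn, a rotation vector about the world's x, y, z in degrees, then the finger opening in m, from 0 to 0.0854. A call has 1 to 8 rows; each row shifts and turns the commanded pose from where the row before left it; what a row does not reach is not made up. A row lasts 1/10 s, in which the tool goes at most 50 mm and 8.59 degrees, less where a joint would pass 70% of its speed; a pose out of reach is approached as far as the arm can. A call is refused whole if a number of a shift passes 0.05 or a number of a turn 8.59, either way. A call with a gripper value outside its range is refused whole. The fingers move at their own pace and stop on an object; "force" is the grip in N (left out, the last holds). Time passes only in rows, so rows that do not move let the fingers close. It gives the time, the measured TCP pose, the force, the opening and the grip force at its end, in the units of the state.
- robot.observe(): the state, without advancing time (a new reading comes with each control period).
- robot.get_image(name): name is "scene" or "top" or "wrist"; returns a dict with "img" (480x640x3 uint8, blue, green, red), "fov_y" (degrees; the focal length in pixels is half the picture's height over the tangent of half this angle, whatever the lens; pixels are square), "cx", "cy" (the principal point, pixels), "D" ([k1, k2, p1, p2, k3] as OpenCV has them; the pictures are not rectified), "camera_from_world" (4x4, takes a point from world to camera coordinates); the wrist camera has in their place "T_tool_cam" (4x4, takes a point from camera to tool coordinates, whose origin is the TCP and whose axes are the flange's). Camera axes: x right, y down, z forward; pixel columns grow to the right and rows downward; lengths in m; the calibration is good to about 2 mm. A picture is of the moment at which its call begins: read the wrist's pose just before it. There is no depth.
- robot.sign_off(): hands the job in; it is judged then, once.
The state is a dict: "clock": time; "joint_positions": joint angles; "qd": joint speeds; "joint_torque": joint torques, N m; "ee_pos": TCP position; "orientation": TCP orientation; "force": force on the tool from outside, world axes, zero at the start; "ft_torque": the same for the moment, N m; "opening": finger opening in m; "grasp_force": force on a finger pad.
Only numpy, scipy, OpenCV 4.12 (cv2) and the standard library are available. Lean on these libraries where they do the work, as an engineer would, in place of code of your own. Each camera call takes 0.05 s, during which the arm holds its last target. There are 200 camera calls.

## Working session

There is one attempt and no reset: what is moved stays moved. The work goes in short steps, Python scripts to look and compute and a tool call to move; the robot and the scene stay as the last step left them, time stands still between calls to the robot, and variables do not carry over. Pictures are saved under pics/ and viewed, at most 10 in all, crops included, and the job is handed in when it is done.

Besides the shell and the picture viewer there is one more tool, called after "Call:" as a command line: name --pt "numbers of a row" for each row, then --argument value for the rest. step_arm: Moves the arm, as the interface text tells. Its arguments: {"type":"object","properties":{"plan":{"type":"array","items":{"type":"array","items":{"type":"number"}}},"force":{"type":"number"}},"required":["plan"]}

```bash
mkdir -p pics; cat > h.py <<'E'
import numpy as np, cv2, pickle
from plant import robot
def grab(n,save=None):
    s=robot.observe(); d=robot.get_image(n)
    if save: cv2.imwrite('pics/'+save,d['img'])
    f=240/np.tan(np.radians(d['fov_y'])/2)
    K=np.array([[f,0,d['cx']],[0,f,d['cy']],[0,0,1]])
    if n=='wrist':
        T=np.eye(4);T[:3,:3]=cv2.Rodrigues(np.array(s['orientation'],float))[0];T[:3,3]=s['ee_pos']
        W=T@np.array(d['T_tool_cam'])
    else: W=np.linalg.inv(np.array(d['camera_from_world']))
    return dict(img=d['img'],K=K,D=np.array(d['D'],float),W=W)
def onz(c,px,z):
    u=cv2.undistortPoints(np.array(px,float).reshape(-1,1,2),c['K'],c['D']).reshape(-1,2)
    r=np.c_[u,np.ones(len(u))]@c['W'][:3,:3].T; o=c['W'][:3,3]
    return o+r*((z-o[2])/r[:,2])[:,None]
def proj(c,P):
    V=np.linalg.inv(c['W'])
    return cv2.projectPoints(np.array(P,float).reshape(-1,3),cv2.Rodrigues(V[:3,:3])[0],V[:3,3],c['K'],c['D'])[0].reshape(-1,2)
E
python3 - <<'E'
from h import *
o=[]
for n in('scene','top'):
    c=grab(n,n+'0.png'); pickle.dump(c,open(n+'.pkl','wb')); print(n,c['W'].round(3).tolist(),c['K'][0,0],c['D'])
E
```

```text
scene [[-0.258, 0.723, -0.641, 1.267], [0.966, 0.187, -0.178, 0.347], [-0.009, -0.665, -0.746, 1.068], [0.0, 0.0, 0.0, 1.0]] 537.2542715460777 [-0.06419898  0.          0.          0.          0.        ]
top [[0.005, -0.989, 0.15, 0.266], [-1.0, -0.005, -0.004, 0.124], [0.005, -0.15, -0.989, 1.041], [0.0, 0.0, 0.0, 1.0]] 461.5507895944542 [-0.09753667  0.          0.          0.          0.        ]
```

View pics/top0.png

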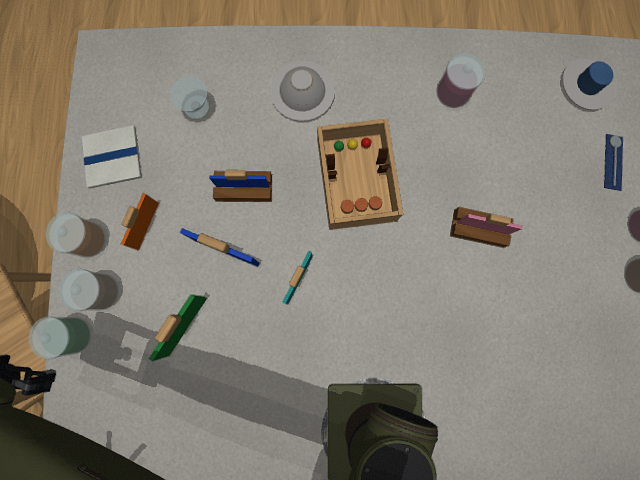

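View pics/scene0.png

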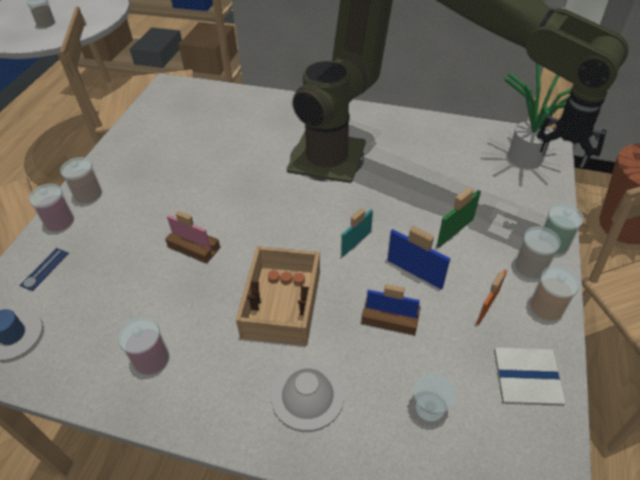

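The blue panel in its stand is left of the box, with its board at about (241,182) and handle at (235,174) in top. A larger blue decoy stands free at (220,245). The pink panel is at (490,225), and the box is centred at (359,174) with its guides at (331,166) and (383,160).

```bash
python3 - <<'E'
from h import *
c=pickle.load(open('top.pkl','rb'));im=c['img'];hsv=cv2.cvtColor(im,cv2.COLOR_BGR2HSV)
def blob(m,x0,y0,x1,y1):
    r=np.zeros(m.shape,np.uint8);r[y0:y1,x0:x1]=255;m=m&r
    k=max(cv2.findContours(m,cv2.RETR_EXTERNAL,cv2.CHAIN_APPROX_NONE)[0],key=cv2.contourArea)
    return m,k
def box(k,z):
    P=onz(c,k.reshape(-1,2),z)[:,:2]
    (p,s,a)=cv2.minAreaRect((P*1000).astype(np.float32)); b=cv2.boxPoints((p,s,a))
    return np.round(p,1),np.round(s,1),round(a,1),b.round(0).tolist()
m,k=blob(cv2.inRange(hsv,(105,120,40),(130,255,255)),200,160,280,195); print('board',cv2.boundingRect(k),box(k,.093))
cols=np.arange(212,270,6)
for cc in (k,):
    top=[(x,cc.reshape(-1,2)[cc.reshape(-1,2)[:,0]==x][:,1].min()) for x in cols]; print(top)
m,k=blob(cv2.inRange(hsv,(5,60,130),(25,200,255)),215,165,255,182); print('handle',cv2.boundingRect(k),box(k,.123))
m,k=blob(cv2.inRange(hsv,(5,50,60),(28,255,255)),305,110,415,235); print('box',cv2.boundingRect(k),box(k,.078))
m,k=blob(cv2.inRange(hsv,(0,0,0),(180,255,70)),322,140,345,190); print('gL',cv2.boundingRect(k),box(k,.076))
m,k=blob(cv2.inRange(hsv,(0,0,0),(180,255,70)),370,140,392,185); print('gR',cv2.boundingRect(k),box(k,.076))
cv2.imwrite('pics/z.png',cv2.resize(im[110:240,195:415],None,fx=3.6,fy=3.6,interpolation=cv2.INTER_CUBIC))
E
```

```text
board (209, 175, 60, 12) (array([535.1, 295. ]), array([ 24.2, 126.8]), 0.0, [[523.0, 358.0], [523.0, 232.0], [547.0, 232.0], [547.0, 358.0]])
[(np.int64(212), np.int32(176)), (np.int64(218), np.int32(175)), (np.int64(224), np.int32(176)), (np.int64(230), np.int32(180)), (np.int64(236), np.int32(180)), (np.int64(242), np.int32(180)), (np.int64(248), np.int32(175)), (np.int64(254), np.int32(175)), (np.int64(260), np.int32(176)), (np.int64(266), np.int32(180))]
handle (225, 170, 20, 6) (array([543.6, 298.3]), array([10.7, 39.9]), 0.0, [[538.0, 318.0], [538.0, 278.0], [549.0, 278.0], [549.0, 318.0]])
box (317, 119, 86, 111) (array([559.1,  37.5]), array([232.8, 161.5]), 7.5, [[433.0, 102.0], [454.0, -58.0], [685.0, -27.0], [664.0, 133.0]])
gL (326, 154, 9, 16) (array([583.6,  99.9]), array([34.1, 17.5]), 0.1, [[566.0, 109.0], [567.0, 91.0], [601.0, 91.0], [601.0, 109.0]])
gR (376, 141, 15, 32) (array([595.8, -13.7]), array([71.2, 29.7]), 5.9, [[559.0, -3.0], [562.0, -32.0], [633.0, -25.0], [630.0, 5.0]])
```

View pics/z.png

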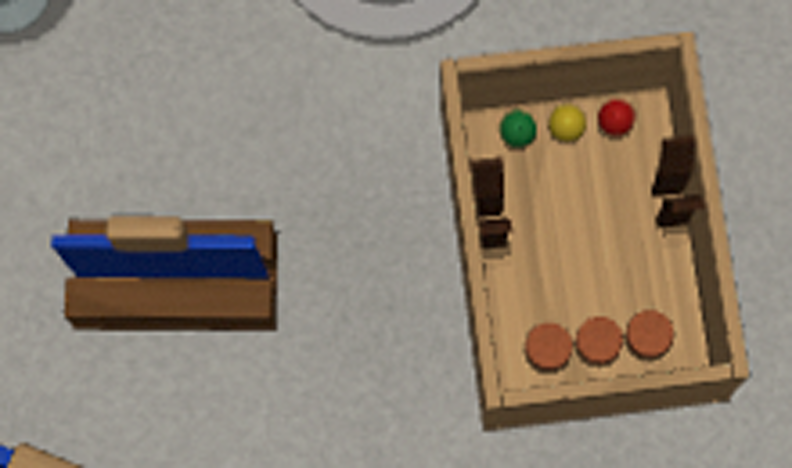

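```bash
python3 - <<'E'
from h import *
s=robot.observe();R=cv2.Rodrigues(np.array(s['orientation'],float))[0];print(s['clock'],s['ee_pos'],R.round(3),s['opening'])
d=robot.get_image('wrist');print(np.round(d['T_tool_cam'],3),d['fov_y'])
E
```

```text
0.1 [0.15611793 0.63040383 0.23018315] [[-0.971  0.24  -0.001]
 [ 0.24   0.971 -0.002]
 [ 0.    -0.002 -1.   ]] 0.08563494856256262
[[ 0.    -0.954 -0.3    0.076]
 [ 1.     0.     0.001  0.   ]
 [-0.001 -0.3    0.954 -0.141]
 [ 0.     0.     0.     1.   ]] 58.13588326763322
```

Call:
step_arm --pt "0.032 -0.028 0 0 0 -6.4 0.085" --pt "0.032 -0.028 0 0 0 -6.4 0.085" --pt "0.032 -0.028 0 0 0 -6.4 0.085" --pt "0.032 -0.028 0 0 0 -6.4 0.085" --pt "0.032 -0.028 0 0 0 -6.4 0.085" --pt "0.032 -0.028 0 0 0 -6.4 0.085" --pt "0.032 -0.028 0 0 0 -6.4 0.085" --pt "0.032 -0.028 0 0 0 -6.4 0.085" --force 40

```text
clock: 0.95
ee_pos: [0.4132, 0.4055, 0.231]
orientation: [-1.697, -2.644, 0.0]
force: [-0.3, 0.0, -0.7]
opening: 0.0847
grasp_force: 0.0
```

Call:
step_arm --pt "0.032 -0.028 0 0 0 -6.4 0.085" --pt "0.032 -0.028 0 0 0 -6.4 0.085" --pt "0.032 -0.028 0 0 0 -6.4 0.085" --pt "0.034 -0.025 0 0 0 -5.6 0.085" --pt "0 0 0 0 0 0 0.085"

```text
clock: 1.45
ee_pos: [0.5453, 0.2947, 0.2308]
orientation: [2.226, 2.215, -0.001]
force: [0.2, 0.0, 0.4]
opening: 0.0852
grasp_force: 0.0
```

```bash
python3 - <<'E'
from h import *
s=robot.observe();R=cv2.Rodrigues(np.array(s['orientation'],float))[0];print(s['clock'],s['ee_pos'],R.round(3),s['joint_positions'])
c=grab('wrist','w1.png');pickle.dump(c,open('w1.pkl','wb'))
E
```

```text
1.45 [0.54526134 0.29468973 0.23076955] [[ 0.005  1.     0.   ]
 [ 1.    -0.005 -0.001]
 [-0.001  0.    -1.   ]] [ 4.09459180e-01  5.86888375e-02  1.72088307e+00 -1.28449761e-03
  1.36211736e+00  4.14474696e-01]
```

View pics/w1.png

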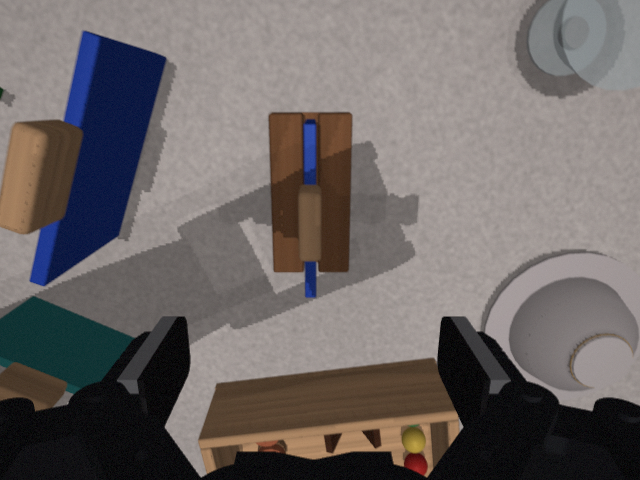

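The wrist view shows the stand upright in the picture. The board runs from (311,121) to (311,297), with the handle at (311,222). The box is at the bottom, around (330,400).

```bash
python3 - <<'E'
from h import *
c=pickle.load(open('w1.pkl','rb'));hsv=cv2.cvtColor(c['img'],cv2.COLOR_BGR2HSV)
m=cv2.inRange(hsv,(105,120,40),(130,255,255));
for a,b in((124,180),(266,294)):
    y,x=np.nonzero(m[a:b,295:330]); print(a,'blue mid',onz(c,[[x.mean()+295,y.mean()+a]],.093).round(4), 'ends',onz(c,[[311,y.min()+a],[311,y.max()+a]],.093).round(4))
y,x=np.nonzero(m[100:310,295:330]);print('board ends',onz(c,[[310.5,y.min()+99.5],[310.5,y.max()+100.5]],.093).round(4))
# handle width scan at rows
g=c['img'].astype(int)
print(hsv[215,292:330].tolist())
print(onz(c,[[299,186],[321,186],[299,262],[321,262]],.123).round(4))
E
```

```text
124 blue mid [[0.5441 0.3423 0.093 ]] ends [[0.5453 0.359  0.093 ]
 [0.5451 0.3245 0.093 ]]
266 blue mid [[0.5441 0.2538 0.093 ]] ends [[0.5447 0.264  0.093 ]
 [0.5446 0.2436 0.093 ]]
board ends [[0.545  0.3618 0.093 ]
 [0.5442 0.2409 0.093 ]]
[[12, 139, 66], [13, 143, 66], [11, 131, 64], [12, 143, 64], [12, 139, 64], [13, 133, 67], [14, 119, 79], [14, 112, 96], [14, 110, 104], [14, 110, 107], [15, 110, 111], [14, 104, 113], [14, 108, 113], [14, 107, 112], [14, 107, 112], [14, 112, 109], [13, 108, 111], [14, 104, 110], [14, 108, 109], [15, 113, 104], [14, 111, 106], [14, 107, 107], [14, 106, 106], [14, 105, 109], [14, 108, 109], [15, 109, 110], [13, 107, 107], [14, 110, 102], [13, 109, 94], [13, 119, 77], [12, 140, 69], [12, 143, 68], [12, 133, 69], [12, 135, 68], [13, 163, 64], [12, 139, 68], [12, 137, 67], [14, 159, 64]]
[[0.5382 0.3255 0.123 ]
 [0.551  0.3254 0.123 ]
 [0.5376 0.2783 0.123 ]
 [0.5511 0.2782 0.123 ]]
```

Call:
step_arm --pt "-0.001 0.006 -0.04 0 0 0 0.06" --pt "0 0 -0.04 0 0 0 0.05" --pt "0 0 -0.03 0 0 0 0.05" --pt "0 0 -0.02 0 0 0 0.05" --pt "0 0 -0.009 0 0 0 0.05" --pt "0 0 0 0 0 0 0.0" --pt "0 0 0 0 0 0 0.0" --pt "0 0 0 0 0 0 0.0" --force 40

```text
clock: 2.3
ee_pos: [0.5424, 0.3047, 0.0945]
orientation: [2.218, 2.223, 0.005]
force: [-0.2, 0.6, -1.4]
opening: 0.0135
grasp_force: 41.2
```

Call:
step_arm --pt "0 0 0 0 0 0 0.0" --pt "0 0 0 0 0 0 0.0" --pt "0 0 0 0 0 0 0.0"

```text
clock: 2.6
ee_pos: [0.5424, 0.3046, 0.0942]
orientation: [2.219, 2.223, 0.005]
force: [-0.6, 1.2, 6.3]
opening: 0.0135
grasp_force: 42.3
```

Call:
step_arm --pt "0 0 0.01 0 0 0 0" --pt "0 0 0.02 0 0 0 0" --pt "0 0 0.03 0 0 0 0" --pt "0 0 0.035 0 0 0 0" --pt "0 0 0.03 0 0 0 0" --pt "0 0 0.01 0 0 0 0" --pt "0 0 0 0 0 0 0"

```text
clock: 3.3
ee_pos: [0.542, 0.3041, 0.2291]
orientation: [2.219, 2.222, 0.005]
force: [-0.5, 0.7, -1.0]
opening: 0.0136
grasp_force: 41.2
```

```bash
python3 - <<'E'
from h import *
s=robot.observe();R=cv2.Rodrigues(np.array(s['orientation'],float))[0];print(s['clock'],s['ee_pos'],R.round(3).tolist(),s['opening'])
c=pickle.load(open('top.pkl','rb'))
px=np.array([(442,62),(692,34),(747,378),(488,408)])/3.6+[195,110]-.36
P=onz(c,px,.078)[:,:2];print(P.round(4).tolist())
print((cv2.norm(P[0]-P[1]),cv2.norm(P[1]-P[2]),cv2.norm(P[2]-P[3]),cv2.norm(P[3]-P[0])))
ax=(P[0]+P[1]-P[2]-P[3]);a=np.degrees(np.arctan2(ax[1],ax[0]));ay=P[0]+P[3]-P[1]-P[2];print('yaw',a,np.degrees(np.arctan2(-ay[0],ay[1])))
C=P.mean(0);print('centre',C,'guide',C+.02*ax/np.linalg.norm(ax))
g=np.array([(488,214),(497,218),(672,196),(678,203)])/3.6+[195,110]-.36
print('channels approx',onz(c,g,.076).round(4).tolist())
E
```

```text
3.3 [0.54196196 0.3041101  0.22912016] [[-0.001, 1.0, 0.003], [1.0, 0.001, 0.001], [0.001, 0.003, -1.0]] 0.013550251902993193
[[0.6624, 0.1278], [0.6824, -0.0261], [0.4661, -0.0543], [0.447, 0.0994]]
(0.1551903532266616, 0.21812113972815247, 0.1548932108295054, 0.21729959595722306)
yaw 7.462610716320737 7.224168992972638
centre [0.56447183 0.03668122] guide [0.58430242 0.0392788 ]
channels approx [[0.5663, 0.0995, 0.076], [0.5639, 0.0941, 0.076], [0.5786, -0.0119, 0.076], [0.5742, -0.0155, 0.076]]
```

Call:
step_arm --pt "0.006 -0.02 0 0 0 1.0 0" --pt "0.006 -0.04 0 0 0 1.0 0" --pt "0.006 -0.045 0 0 0 1.1 0" --pt "0.006 -0.045 0 0 0 1.1 0" --pt "0.006 -0.045 0 0 0 1.1 0" --pt "0.006 -0.04 0 0 0 1.0 0" --pt "0.006 -0.027 0 0 0 1.0 0" --pt "0 0 0 0 0 0 0"

```text
clock: 4.1
ee_pos: [0.5823, 0.0387, 0.2241]
orientation: [-2.077, -2.353, 0.006]
force: [-0.6, -0.1, -1.5]
opening: 0.0132
grasp_force: 41.2
```

Call:
step_arm --pt "0 0 0 0 0 0 0" --pt "0 0 0 0 0 0 0"

```text
clock: 4.3
ee_pos: [0.5825, 0.0427, 0.2256]
orientation: [-2.071, -2.359, 0.002]
force: [-0.2, -0.5, -1.5]
opening: 0.0133
grasp_force: 41.2
```

```bash
python3 - <<'E'
from h import *
s=robot.observe();R=cv2.Rodrigues(np.array(s['orientation'],float))[0];print(s['clock'],s['ee_pos'],R.round(3).tolist(),s['opening'])
c=grab('wrist','w2.png');pickle.dump(c,open('w2.pkl','wb'))
E
```

```text
4.3 [0.58245161 0.0426889  0.22563238] [[-0.129, 0.992, -0.003], [0.992, 0.129, 0.0], [0.001, -0.003, -1.0]] 0.013300066501545683
```

View pics/w2.png

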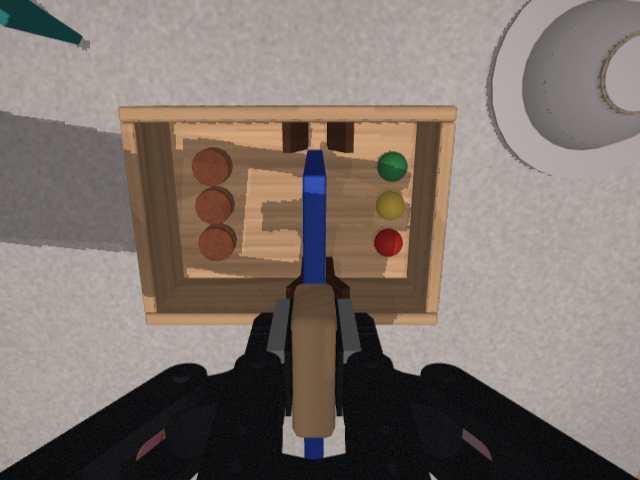

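The close view shows the box rim corners at about (119,107), (457,107), (438,324) and (147,324). The far guide blocks are at (295,136) and (341,136). The panel hangs straight, with its far lower end at (315,152).

```bash
python3 - <<'E'
from h import *
c=pickle.load(open('w2.pkl','rb'))
P=onz(c,[(119,107),(457,106),(438,324),(147,324)],.078)[:,:2]
print([round(cv2.norm(P[i]-P[(i+1)%4]),4) for i in range(4)])
ax=P[1]+P[2]-P[0]-P[3];C=P.mean(0);a=np.arctan2(ax[1],ax[0]);u=ax/np.linalg.norm(ax);v=np.array([-u[1],u[0]])
G=C+.02*u;print('yaw',np.degrees(a),'guide',G)
z0=.2256-.0942
L=onz(c,[(306,151),(324,151)],z0+.008)[:,:2];print('low far edge',L.round(4).tolist(),[( (l-G)@u,(l-G)@v) for l in L])
T=onz(c,[(303,192),(327,192)],z0+.093)[:,:2];print('top far',[((l-G)@u,(l-G)@v) for l in T])
T=onz(c,[(305,455),(323,455)],z0+.093)[:,:2];print('top near',[((l-G)@u,(l-G)@v) for l in T])
t=np.array(robot.observe()['ee_pos'][:2]);print('tcp in guide',(t-G)@u,(t-G)@v)
B=onz(c,[(284,122),(309,122),(327,122),(354,122)],.076)[:,:2];print('blocks',[((l-G)@u,(l-G)@v) for l in B])
cv2.imwrite('pics/z2.png',cv2.resize(c['img'][95:300,230:410],None,fx=2.9,fy=2.9,interpolation=cv2.INTER_CUBIC))
E
```

```text
[0.2166, 0.1558, 0.2178, 0.1555]
yaw 7.572886809668181 guide [0.587517   0.04044071]
low far edge [[0.5727, 0.095], [0.582, 0.0962]] [(np.float64(-0.007483195510463982), np.float64(0.056009510966589106)), (np.float64(0.0018719195015974145), np.float64(0.055992089474471825))]
top far [(np.float64(-0.006911282766425971), np.float64(0.05122589018498295)), (np.float64(0.0011321769859881218), np.float64(0.05121293204793355))]
top near [(np.float64(-0.007110667223232812), np.float64(-0.05832566871711397)), (np.float64(0.0002875213636598526), np.float64(-0.05832252992851932))]
tcp in guide -0.004503652053570166 0.0031044681804718193
blocks [(np.float64(-0.022935234475991096), np.float64(0.06812598718983989)), (np.float64(-0.006643455434498574), np.float64(0.06809259018112063)), (np.float64(0.005083588057172716), np.float64(0.0680687998413668)), (np.float64(0.022669610952993833), np.float64(0.06803351480308047))]
```

View pics/z2.png

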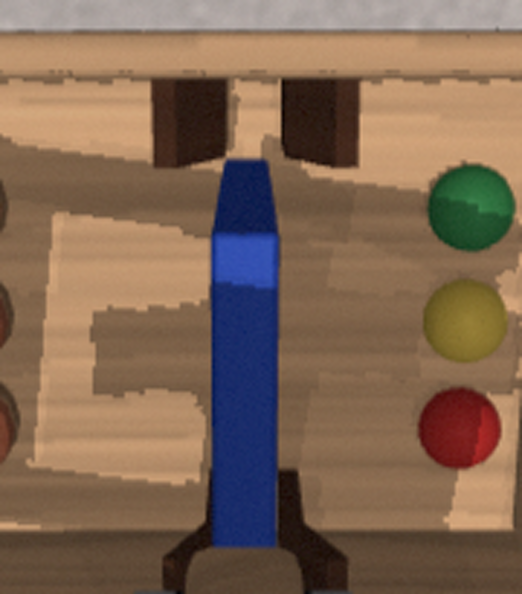

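Call:
step_arm --pt "0.003 0.002 -0.01 0 0 0 0" --pt "0 0 -0.02 0 0 0 0" --pt "0 0 -0.02 0 0 0 0" --pt "0 0 -0.015 0 0 0 0" --pt "0 0 -0.01 0 0 0 0" --pt "0 0 0 0 0 0 0" --pt "0 0 0 0 0 0 0"

```text
clock: 5.05
ee_pos: [0.5866, 0.0441, 0.1526]
orientation: [2.073, 2.36, 0.001]
force: [-0.2, -0.6, -0.8]
opening: 0.0135
grasp_force: 41.1
```

```bash
python3 - <<'E'
from h import *
G=np.array([.5875,.0404]);a=np.radians(7.57);u=np.array([np.cos(a),np.sin(a)]);v=np.array([-u[1],u[0]])
s=robot.observe();R=cv2.Rodrigues(np.array(s['orientation'],float))[0];t=np.array(s['ee_pos'])
print(t,(t[:2]-G)@u,(t[:2]-G)@v,'yaw',np.degrees(np.arctan2(R[1,1],R[0,1])),R.round(3).tolist())
c=grab('wrist','w3.png');pickle.dump(c,open('w3.pkl','wb'))
E
```

```text
[0.5865992  0.04409561 0.15264282] -0.000406097108834536 0.0037820708584273732 yaw 7.4019746117936585 [[-0.129, 0.992, 0.001], [0.992, 0.129, -0.0], [-0.0, 0.001, -1.0]]
```

View pics/w3.png

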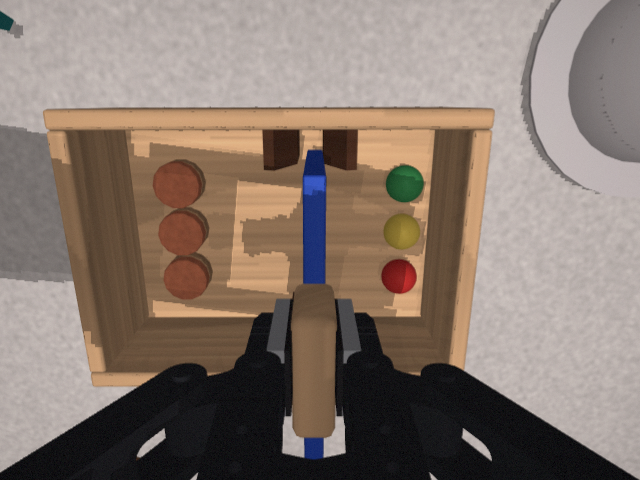

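The panel's lower edge, at (315,152), is now inside the flare between the far blocks, whose outer edges are at 263 and 357.

```bash
python3 - <<'E'
from h import *
c=pickle.load(open('w3.pkl','rb'))
P=onz(c,[(44,110),(494,109),(465,384),(94,386)],.078)[:,:2]
print([round(cv2.norm(P[i]-P[(i+1)%4]),4) for i in range(4)])
ax=P[1]+P[2]-P[0]-P[3];C=P.mean(0);u=ax/np.linalg.norm(ax);v=np.array([-u[1],u[0]])
G=C+.02*u;print('yaw',np.degrees(np.arctan2(u[1],u[0])),'guide',G)
f=lambda px,z:[((p-G)@u*1000).round(1).item() for p in onz(c,px,z)[:,:2]]+[((p-G)@v*1000).round(1).item() for p in onz(c,px,z)[:,:2]]
print('low',f([(306,151),(325,151)],.0664));print('top',f([(303,192),(327,192)],.1514))
print('blocks outer',f([(264,130),(357,130)],.076))
E
```

```text
[0.2159, 0.1546, 0.2179, 0.1554]
yaw 7.657914123069989 guide [0.58765046 0.04067001]
low [-3.0, 6.9, 56.6, 56.6]
top [-2.7, 5.4, 51.9, 51.8]
blocks outer [-23.3, 22.3, 67.8, 67.6]
```

Call:
step_arm --pt "-0.0018 0.002 0 0 0 0 0" --pt "0 0 -0.008 0 0 0 0" --pt "0 0 -0.012 0 0 0 0" --pt "0 0 -0.012 0 0 0 0" --pt "0 0 -0.01 0 0 0 0" --pt "0 0 -0.006 0 0 0 0" --pt "0 0 0 0 0 0 0"

```text
clock: 5.8
ee_pos: [0.5834, 0.0459, 0.1024]
orientation: [-2.072, -2.358, 0.003]
force: [0.4, 0.6, -1.5]
opening: 0.0135
grasp_force: 41.2
```

Call:
step_arm --pt "0.001 0 -0.003 0 0 0 0" --pt "0 0 -0.003 0 0 0 0" --pt "0 0 -0.002 0 0 0 0" --pt "0 0 0 0 0 0 0"

```text
clock: 6.2
ee_pos: [0.5854, 0.0459, 0.0962]
orientation: [-2.074, -2.36, 0.0]
force: [0.2, -0.3, -1.0]
opening: 0.0131
grasp_force: 41.2
```

Call:
step_arm --pt "0 0 -0.0015 0 0 0 0" --pt "0 0 -0.001 0 0 0 0" --pt "0 0 0 0 0 0 0"

```text
clock: 6.5
ee_pos: [0.5858, 0.0458, 0.0943]
orientation: [2.073, 2.36, 0.0]
force: [0.2, -0.5, 0.5]
opening: 0.0133
grasp_force: 41.5
```

Call:
step_arm --pt "0 0 -0.001 0 0 0 0" --pt "0 0 -0.001 0 0 0 0" --pt "0 0 0 0 0 0 0"

```text
clock: 6.8
ee_pos: [0.5862, 0.0459, 0.0943]
orientation: [2.073, 2.359, 0.001]
force: [-4.9, -0.3, 9.7]
opening: 0.0132
grasp_force: 42.9
```

Contact came at the expected seated height, so I'm releasing.

Call:
step_arm --pt "0 0 0.001 0 0 0 0.02" --pt "0 0 0 0 0 0 0.035" --pt "0 0 0 0 0 0 0.05" --pt "0 0 0 0 0 0 0.05" --pt "0 0 0.015 0 0 0 0.05" --pt "0 0 0.03 0 0 0 0.05" --pt "0 0 0.04 0 0 0 0.05" --pt "0 0 0.04 0 0 0 0.05"

```text
clock: 7.6
ee_pos: [0.5852, 0.0459, 0.2198]
orientation: [-2.073, -2.36, 0.0]
force: [0.4, 0.6, -0.2]
opening: 0.0502
grasp_force: 0.0
```

Call:
step_arm --pt "0 0 0.02 0 0 0 0.05" --pt "0 0 0 0 0 0 0.05" --pt "0 0 0 0 0 0 0.05"

```text
clock: 7.9
ee_pos: [0.5856, 0.0459, 0.2385]
orientation: [2.073, 2.359, 0.001]
force: [-0.6, 0.1, -0.7]
opening: 0.0498
grasp_force: 0.0
```

```bash
python3 - <<'E'
from h import *
w=grab('wrist')['img'];s=grab('scene')['img']
cv2.imwrite('pics/end.png',np.hstack([cv2.resize(w,(400,300)),cv2.resize(s[200:380,150:390],(400,300))]))
E
```

```text
(no output)
```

View pics/end.png

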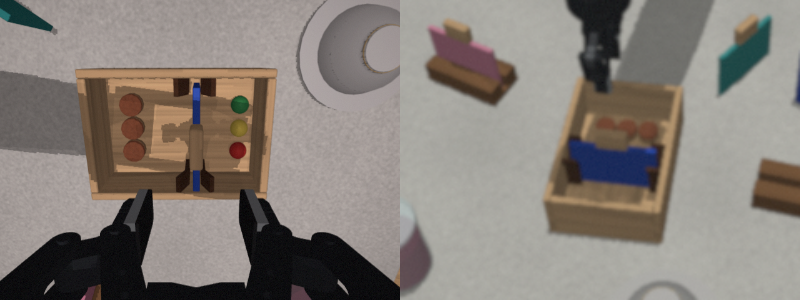

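The panel stands in both guides, at (196,85) and (196,180) in the wrist half. It parts the biscuits from the sweets, the gripper is clear, and the pink panel is still in its stand.

```bash
python3 -c "
from plant import robot
print(robot.sign_off())"
```

```text
the job is handed in; nothing more can be done
None
```

The blue divider is upright in the box guides and resting on the floor between biscuits and sweets. I released it, left the pink panel in its stand, and handed the job in at about 8 s; no verdict was shown.

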